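# Swipe the bench lamp up to full brightness

### The arm

A 6-joint arm with a two-finger parallel gripper is mounted at the origin on the work surface. World frame = base frame: x ahead of the robot, y to its left, z up, the work surface at z = 0. Lengths are in m, angles in rad, forces in N, time in s.
With the tool pointing down it reaches from about 0.375 to 0.9 m from the base axis. Payload 3.1 kg.
Tool frame: the origin (TCP) lies between the finger pads; the fingertips stand 8 mm ahead of it and the grasp point (between the pads) lies 11 mm behind it; z points along the fingers, y is the line along which they close (so a half turn about z gives the same grasp; the last joint's range is limited). The gripper opens to 87 mm and grips with 3 to 60 N. Pads are 19 mm wide; open, the fingers measure 117 mm over their backs; the gripper's body (75 mm by 190 mm) begins 51 mm behind the grasp point.
Start: joints at [-1.28, 0.527, 1.433, -0, 1.181, -0.178], TCP at [0.283, -0.557, 0.231] pointing down, gripper open.
Joint ranges: [-3.08, 3.08], [-0.75, 2.2], [0.22, 2.44], [-1.43, 4.57], [0, 2.65], [-2.85, 2.85]. Speed limits (rad/s): [2.79, 2.79, 3.14, 3.14, 3.14, 3.14].

### API

Orientations are given as a unit quaternion [x, y, z, w].
In Python, from rig import robot, vision, job gives the robot as it stands.
- The arm moves only by the shell command python3 -m handwheel 'ROWS' [OPENING] [FORCE]. ROWS is JSON, a list of rows, each a list of 4 numbers: the shift along the tool's x, y, z as a fraction of full scale, then the turn about the tool's z as a fraction of full scale. A call has 1 to 20 rows; each row is the pose to reach, as a shift and turn from the pose commanded when the call began, along the tool's axes at that moment, turning the shorter way round; what a row does not reach only later rows make up. Full scale, the value 1, is 300 mm for a shift and 2 pi rad for a turn. A row lasts 1/12 s, in which the tool goes at most 41.7 mm and 7.16 degrees, less where a joint would pass 70% of its speed; a pose out of reach is approached as far as the arm can. A call with a number of a shift or a turn outside -1 to 1 is refused whole. A call with a gripper value outside its range is refused whole. OPENING is the opening in per cent of the stroke, from 0 (shut) to 100 (fully open), set as the call begins (- or left out, the last holds). The fingers move at their own pace and stop on an object; FORCE is the grip in N (left out, the last holds). Time passes only in rows, so rows that repeat a pose let the fingers close. It gives the time, the measured TCP pose, the force, the opening and the grip force at its end, in the units of the state.
- robot.get_obs(): the state, without advancing time (a new reading comes with each control period).
- vision.camera(name): name is "side" or "top" or "wrist"; returns a dict with "frame" (480x640x3 uint8, red, green, blue), "K" (3x3 intrinsics, pixels), "k1" (the pictures are not rectified: a ray, as slopes to the right and down, at radius r is drawn at 1 + k1 r^2 times it, then the intrinsics apply), "cam_to_world" (4x4, takes a point from camera to world coordinates); the wrist camera has in their place "hand_eye" (4x4, takes a point from camera to tool coordinates, whose origin is the TCP and whose axes are the flange's). Camera axes: x right, y down, z forward; pixel columns grow to the right and rows downward; lengths in m; the calibration is good to about 2 mm. A picture is of the moment at which its call begins: read the wrist's pose just before it. There is no depth.
- job.hand_in(): hands the job in; it is judged then, once.
Trained networks look in the newest picture that a camera, given by its name, has taken for a name from the list of things; names that differ only in an ending like _2 or _b are one class to them, and where a whole thing is asked for, a point or a joint stands for the part that bears it (a point fixed in the world has none). Each returns a list of dicts, best first, with "conf" (0 to 1); they miss things now and then, are a little off and sometimes report something else, mostly with a low value. They report only what shows in the picture. A call takes as long as a camera call.
- vision.look_for(camera, label): "point" ([row, column] in pixels, amid what is visible of it).
- vision.outline_of(camera, label): "mask" (480x640 bool, what is visible of it) and "point" ([row, column] in pixels, amid what is visible of it).
The state is a dict: "time": time; "q": joint angles; "joint_velocities": joint speeds; "joint_torque": joint torques, N m; "position": TCP position; "tool_rot": TCP orientation; "ft_force": force on the tool from outside, world axes, zero at the start; "moment": the same for the moment, N m; "grip_width": finger opening in m; "grip_force": force on a finger pad.
Only numpy, scipy, OpenCV 4.12 (cv2) and the standard library are available. Lean on these libraries where they do the work, as an engineer would, in place of code of your own. Each camera call takes 0.05 s, during which the arm holds its last target. There are 200 camera calls.

### The job

Turn the bench lamp up to full: run a fingertip along the lamp's touch bar from its dim end (beside the power key) to its bright end, passing over the four dots in order and keeping light contact with the bar all the way, including between the dots. Press only lightly, never hard enough to bottom the bar or shove the lamp; do not touch the power key, and leave the tape rolls, the screwdriver and the small tin where they are. Then lift the fingers clear.

Things in the scene. Friction and masses are not known exactly. Their poses are not given: they have to be found in the camera images.
- lamp: LED bench lamp, loose, weighted (about 2.6 kg). Cream base 180 mm (x) by 300 mm (y), 24 mm thick; origin at the centre of its underside, z up, y towards the power key. Touch bar along y near the -x edge. At x = +65, y = +100 mm stands a post 18 mm thick (foot 40 mm) with a slim head (42 mm wide, underside 328 mm up) reaching along +y to y = 380 mm.
- bar (a joint): how far the touch bar is pressed down, in m: 0 at rest, stop at 0.006. It stays level and sinks as a whole, against a soft spring: about 0.8 N to start and 1.2 N more for each mm, 8 N at the stop; it springs back by itself.
- dim_end (a point): dim end of the touch bar, on the centre line of its top face. The black bar is 204 mm long and 30 mm wide with its top face 8.5 mm proud of the base at rest (32.5 mm above the bench). Axes as the lamp's: -y runs along the bar from the dim end to the bright end.
- bright_end (a point): bright end of the touch bar, on the centre line of its top face; 204 mm from the dim end along -y. A dark wedge printed on the base in front of the bar widens towards this end.
- dot1: first (dimmest) of the four dots on the bar: a smooth low dome 12 mm wide, 1.2 mm proud of the bar's top face, dark grey to near white from dim to bright; origin at its centre, level with the bar's top face, on the bar's centre line, 24 mm from the dim end. Dots are 52 mm apart. Axes as the lamp's.
- dot2: second of the four dots on the bar: a smooth low dome 12 mm wide, 1.2 mm proud of the bar's top face, dark grey to near white from dim to bright; origin at its centre, level with the bar's top face, on the bar's centre line, 76 mm from the dim end. Dots are 52 mm apart. Axes as the lamp's.
- dot3: third of the four dots on the bar: a smooth low dome 12 mm wide, 1.2 mm proud of the bar's top face, dark grey to near white from dim to bright; origin at its centre, level with the bar's top face, on the bar's centre line, 128 mm from the dim end. Dots are 52 mm apart. Axes as the lamp's.
- dot4: fourth (brightest) of the four dots on the bar: a smooth low dome 12 mm wide, 1.2 mm proud of the bar's top face, dark grey to near white from dim to bright; origin at its centre, level with the bar's top face, on the bar's centre line, 180 mm from the dim end. Dots are 52 mm apart. Axes as the lamp's.
- power_key: round touch power key, black with a red centre, 26 mm wide, 3 mm proud of the base; origin at the centre of its underside, 46 mm beyond the bar's dim end, on the same line. Not to be touched.
- yellow_tape: bystander: roll of yellow tape lying flat, 84 mm across, 24 mm high, beside the base on its power-key side (+y of the lamp); origin at the centre of its underside
- black_tape: bystander: roll of black tape lying flat, 84 mm across, 22 mm high, beside the base on its bright-end side (-y of the lamp); origin at the centre of its underside
- screwdriver: bystander: orange-handled screwdriver, 190 mm long, lying on the bench in front of the base (-x of the lamp), roughly along the bar, under 35 mm high
- flux_tin: bystander: small round tin, 42 mm across, 32 mm high, standing on the lamp's base behind the bright half of the bar, its centre at least 80 mm from the bar's centre line; origin at the centre of its underside

How it is judged:
On the way, in this order (a step that is already met when the one before it is completed fails the run):
1. the fingertip is on the first (dimmest) dot (contact force between the fingers and dot1 above 0.2 N), for 0.02 s.
2. the fingertip is on the plain bar between dot 1 and dot 2, still touching it (contact force between the fingers and bar above 0.2 N and contact force between the fingers and dot1 below 0.02 N and contact force between the fingers and dot2 below 0.02 N and contact force between the fingers and dot3 below 0.02 N and contact force between the fingers and dot4 below 0.02 N), for 0.02 s.
3. the fingertip is on the second dot (contact force between the fingers and dot2 above 0.2 N), for 0.02 s.
4. the fingertip is on the plain bar between dot 2 and dot 3, still touching it (all of step 2), for 0.02 s.
5. the fingertip is on the third dot (contact force between the fingers and dot3 above 0.2 N), for 0.02 s.
6. the fingertip is on the plain bar between dot 3 and dot 4, still touching it (all of step 4), for 0.02 s.
7. the fingertip is on the fourth (brightest) dot (contact force between the fingers and dot4 above 0.2 N), for 0.02 s.
At the end, for the whole second after the job is handed in: All four dots have been passed in order, dimmest first, with the finger on the bar between them; the bar has sprung back (within 0.6 mm), the lamp stands level within 15 mm of where it was, and the tape rolls, screwdriver and tin are within 25 mm of where they were (value of joint bar below 0.0006 m and distance of lamp from where it was at the start of the episode below 0.015 m and angle between lamp's own z axis and vertical below 0.06 rad and linear speed of lamp below 0.01 m/s and distance of each of yellow_tape, black_tape, screwdriver, flux_tin from where it was at the start of the episode below 0.025 m); the robot touches nothing.
It fails at once if the lamp is pressed hard (over 15 N) (contact force between the fingers and lamp above 15 N).
It fails at once if the bar is pressed down to its stop (value of joint bar above 0.0057 m).
It fails at once if the power key is touched (contact force between the fingers and power_key above 0.1 N).
It fails at once if the lamp is shoved, lifted or tilted (distance of lamp from where it was at the start of the episode above 0.015 m or angle between lamp's own z axis and vertical above 0.06 rad).
It fails at once if a tape roll, the screwdriver or the tin is moved or lifted (distance of any of yellow_tape, black_tape, screwdriver, flux_tin from where it was at the start of the episode above 0.025 m).
It also fails if it takes over 40 s, if anything falls off the work surface, if the arm or the gripper's body presses on something with over 40 N, if the wrist force passes 120 N, or if a joint passes its speed limit or range.

## Working session

There is one attempt and no reset: what is moved stays moved. The work goes in short steps, Python scripts to look and compute and a shell command to move; the robot and the scene stay as the last step left them, time stands still between calls to the robot, and variables do not carry over. Pictures are saved under pics/ and viewed, at most 10 in all, crops included, and the job is handed in when it is done.

```bash
mkdir -p pics; cat > h.py <<'E'
import numpy as np, cv2
from scipy.spatial.transform import Rotation as R
from rig import robot, vision, job
def pose():
    o=robot.get_obs(); T=np.eye(4); T[:3,:3]=R.from_quat(o["tool_rot"]).as_matrix(); T[:3,3]=o["position"]; return T
def cam(n):
    T=pose(); c=vision.camera(n)
    c["T"]=T@np.array(c["hand_eye"]) if n=="wrist" else np.array(c["cam_to_world"]); return c
def ground(c,rc,z):
    K=np.array(c["K"]); d=np.array([(rc[1]-K[0,2])/K[0,0],(rc[0]-K[1,2])/K[1,1]]); u=d.copy()
    for _ in range(30): u=d/(1+c["k1"]*(u@u))
    r=c["T"][:3,:3]@np.array([*u,1]); p=c["T"][:3,3]; return p+r*(z-p[2])/r[2]
def save(c,f): cv2.imwrite("pics/"+f,c["frame"][:,:,::-1])
E
python3 - <<'E'
from h import *
o=robot.get_obs(); print(o["time"],o["position"],o["tool_rot"],o["grip_width"]); print(pose().round(3))
Z=dict(dot1=.0335,dot2=.0335,dot3=.0335,dot4=.0335,power_key=.027,flux_tin=.05,yellow_tape=.02,black_tape=.02,screwdriver=.015,lamp=.024)
for n in("top","side"):
    c=cam(n); save(c,n+"0.png"); print(n,c["T"][:3,3])
    for k,z in Z.items():
        for d in vision.look_for(n,k)[:2]: print(k,round(d["conf"],2),np.round(d["point"]),ground(c,d["point"],z).round(4))
E
```

```text
0.0 [ 0.28277021 -0.55656159  0.22955617] [ 9.72538079e-01  2.32741212e-01 -5.17398657e-05 -1.10009266e-03] 0.08716122955713652
[[ 0.892  0.453 -0.001  0.283]
 [ 0.453 -0.892  0.002 -0.557]
 [ 0.    -0.002 -1.     0.23 ]
 [ 0.     0.     0.     1.   ]]
top [0.45694465 0.0327513  1.05221897]
dot1 0.29 [250. 345.] [0.5784 0.0096 0.0335]
dot2 0.29 [250. 345.] [0.5784 0.0096 0.0335]
dot3 0.29 [250. 345.] [0.5784 0.0096 0.0335]
dot4 0.29 [250. 345.] [0.5784 0.0096 0.0335]
power_key 0.57 [228. 269.] [0.6214 0.1474 0.027 ]
power_key 0.27 [251. 343.] [0.5772 0.012  0.027 ]
flux_tin 0.76 [218. 402.] [ 0.6328 -0.0914  0.05  ]
yellow_tape 0.86 [194. 212.] [0.687  0.2545 0.02  ]
black_tape 0.6 [259. 464.] [ 0.5616 -0.2066  0.02  ]
screwdriver 0.62 [253. 344.] [0.5757 0.0105 0.015 ]
screwdriver 0.6 [308. 322.] [0.477  0.0526 0.015 ]
lamp 0.96 [204. 302.] [0.665  0.0867 0.024 ]
lamp 0.51 [228. 268.] [0.6228 0.1493 0.024 ]
side [0.54135222 0.94143555 0.61296239]
power_key 0.56 [290. 292.] [0.6317 0.1537 0.027 ]
flux_tin 0.53 [220. 297.] [ 0.6367 -0.0684  0.05  ]
yellow_tape 0.82 [334. 261.] [0.6739 0.267  0.02  ]
black_tape 0.85 [211. 339.] [ 0.546  -0.1663  0.02  ]
screwdriver 0.7 [270. 373.] [0.4791 0.0697 0.015 ]
lamp 0.87 [245. 265.] [ 0.7002 -0.0078  0.024 ]
```

View pics/top0.png

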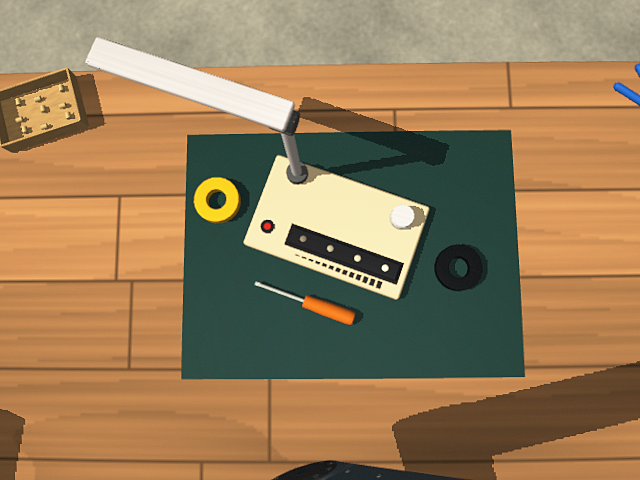

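View pics/side0.png

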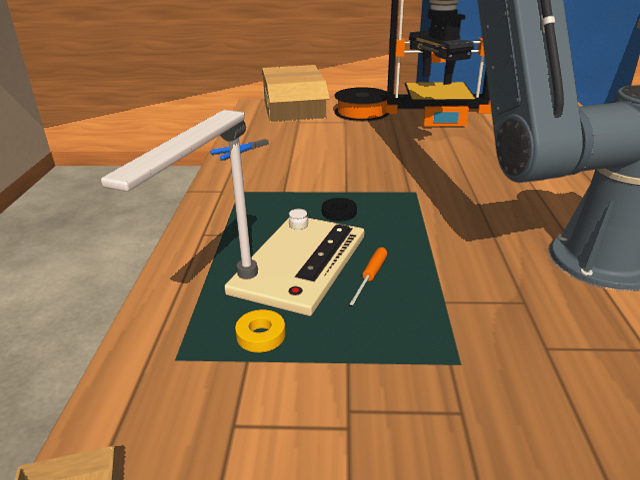

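The top view shows the dots at about [row, col] (239,303), (248,330), (258,357) and (268,385), with the key at (226,267) and the tin at (216,402). The head and post are behind the key. In the side view the path over the bar is free. I'll compute the hover pose next, with the tool's y axis along the bar.

```bash
python3 - <<'E'
from h import *
c=cam("top")
P=np.array([ground(c,p,.033)for p in[(239,303),(248,330),(258,357),(268,385)]]);print(P.round(4))
d=P[3]-P[0];print(np.linalg.norm(d[:2]),np.degrees(np.arctan2(d[1],d[0])))
d/=np.linalg.norm(d)
T=pose(); print("tool y ang",np.degrees(np.arctan2(T[1,1],T[0,1])))
m=P.mean(0);g=np.array([*m[:2],.20]); print((T[:3,:3].T@(g-T[:3,3]))/.3)
E
```

```text
[[ 0.5998  0.0845  0.033 ]
 [ 0.5829  0.0361  0.033 ]
 [ 0.5644 -0.012   0.033 ]
 [ 0.5459 -0.0615  0.033 ]]
0.15564854670206862 -110.2466542186162
tool y ang -63.081322420281786
[ 1.7214865  -1.25305673  0.10180106]
```

```bash
python3 -m handwheel '[[0.1,-0.073,0,0],[0.2,-0.146,0,0],[0.3,-0.218,0,0],[0.4,-0.29,0,0],[0.5,-0.364,0,0],[0.6,-0.437,0,0],[0.7,-0.51,0,0],[0.8,-0.582,0,0],[0.86,-0.626,0,0],[0.86,-0.626,0,0]]' 0 10
python3 -m handwheel '[[0.1,-0.073,0.01,0.012],[0.2,-0.146,0.02,0.026],[0.3,-0.218,0.03,0.04],[0.4,-0.29,0.04,0.055],[0.5,-0.364,0.05,0.07],[0.6,-0.437,0.06,0.085],[0.7,-0.51,0.07,0.1],[0.8,-0.582,0.08,0.115],[0.86,-0.626,0.09,0.131],[0.86,-0.626,0.09,0.131],[0.86,-0.626,0.09,0.131]]'
python3 - <<'E'
from h import *
c=cam("wrist"); save(c,"w1.png"); print(pose().round(4), robot.get_obs()["ft_force"], robot.get_obs()["grip_width"])
for k in("dot1","dot4","power_key"):
    for d in vision.look_for("wrist",k)[:4]: print(k,round(d["conf"],2),np.round(d["point"]),ground(c,d["point"],.033).round(4))
E
```

```text
time: 1.98
position: [0.429, -0.2685, 0.2306]
tool_rot: [0.972, 0.235, 0.0, -0.001]
ft_force: [0.1, 0.2, 0.3]
grip_width: 0.0283
grip_force: 0.0
time: 2.9
position: [0.5734, 0.0115, 0.2032]
tool_rot: [0.985, -0.174, -0.0, 0.0]
ft_force: [0.2, 0.4, -0.4]
grip_width: 0.0008
grip_force: 0.0
[[ 9.389e-01 -3.441e-01 -6.000e-04  5.730e-01]
 [-3.441e-01 -9.389e-01 -8.000e-04  1.060e-02]
 [-3.000e-04  9.000e-04 -1.000e+00  2.034e-01]
 [ 0.000e+00  0.000e+00  0.000e+00  1.000e+00]] [-0.43718906 -0.62273232  0.42949067] 0.00023231308881482702
dot1 0.7 [212. 294.] [0.5836 0.0377 0.033 ]
dot1 0.69 [211. 237.] [0.6016 0.0836 0.033 ]
dot1 0.42 [212. 356.] [ 0.5656 -0.0127  0.033 ]
dot4 0.7 [212. 294.] [0.5836 0.0377 0.033 ]
dot4 0.69 [211. 237.] [0.6016 0.0836 0.033 ]
dot4 0.42 [212. 356.] [ 0.5656 -0.0127  0.033 ]
power_key 0.76 [208. 156.] [0.6282 0.1486 0.033 ]
```

View pics/w1.png

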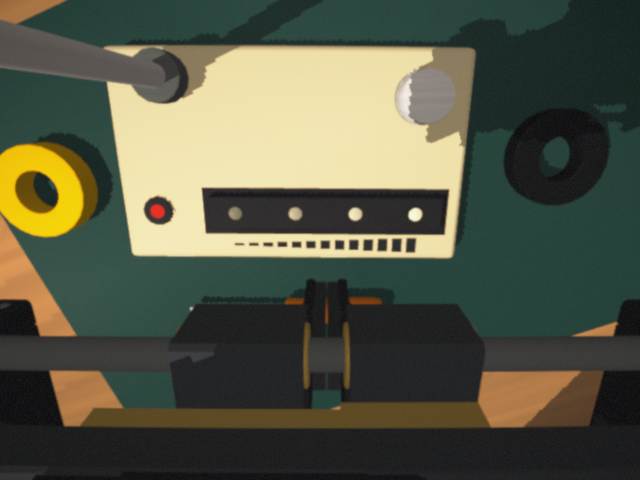

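The wrist view shows the four dots at about row 213, columns 236, 295, 355 and 415. The key is at (210,157), and the path along the bar is clear.

```bash
python3 - <<'E'
from h import *
from scipy import ndimage as N
c=cam("wrist"); g=cv2.cvtColor(c["frame"],cv2.COLOR_RGB2GRAY)[197:228,212:440]
l,n=N.label(g>(70)); 
px=[np.array(N.center_of_mass(l==i))+[197,212] for i in range(1,n+1) if 40<(l==i).sum()<400]; px.sort(key=lambda p:p[1]); print(np.round(px,1))
P=np.array([ground(c,p,.033) for p in px]); print(P.round(4))
d=P[-1]-P[0]; print(np.linalg.norm(d),np.degrees(np.arctan2(d[1],d[0]))); d/=np.linalg.norm(d)
T=pose();m=P.mean(0);S=m-d*(78+10)/1000;S[2]=.05
print("tooly",np.degrees(np.arctan2(T[1,1],T[0,1])),"S",S,(T[:3,:3].T@(S-T[:3,3]))/.3,"dir",T[:3,:3].T@d)
E
```

```text
[[213.4 232.7]
 [213.4 292.7]
 [213.5 352.7]
 [213.6 412.5]]
[[ 0.6006  0.0862  0.033 ]
 [ 0.5825  0.0372  0.033 ]
 [ 0.5643 -0.0115  0.033 ]
 [ 0.5462 -0.0602  0.033 ]]
0.15613733025600082 -110.37575827721685
tooly -110.3314963919478 S [0.60404959 0.0954055  0.05      ] [-0.00132427 -0.30429083  0.51241426] dir [-7.72539984e-04  9.99999658e-01  2.93620360e-04]
```

```bash
python3 -m handwheel '[[0,-0.1,0,0],[0,-0.2,0,0],[0,-0.304,0,0],[0,-0.304,0.1,0],[0,-0.304,0.2,0],[0,-0.304,0.3,0],[0,-0.304,0.4,0],[0,-0.304,0.46,0],[0,-0.304,0.5,0],[0,-0.304,0.51,0],[0,-0.304,0.51,0],[0,-0.304,0.51,0]]'
python3 - <<'E'
from h import *
print(pose().round(4), robot.get_obs()["ft_force"])
c=cam("wrist"); save(c,"w2.png")
E
```

```text
time: 4.15
position: [0.6056, 0.0963, 0.0516]
tool_rot: [0.984, -0.176, 0.001, -0.0]
ft_force: [0.2, 0.3, 0.7]
grip_width: 0.0004
grip_force: 0.0
[[ 9.380e-01 -3.465e-01  2.200e-03  6.056e-01]
 [-3.465e-01 -9.380e-01 -1.000e-04  9.630e-02]
 [ 2.100e-03 -7.000e-04 -1.000e+00  5.160e-02]
 [ 0.000e+00  0.000e+00  0.000e+00  1.000e+00]] [0.2245998  0.30482951 0.72401219]
```

View pics/w2.png

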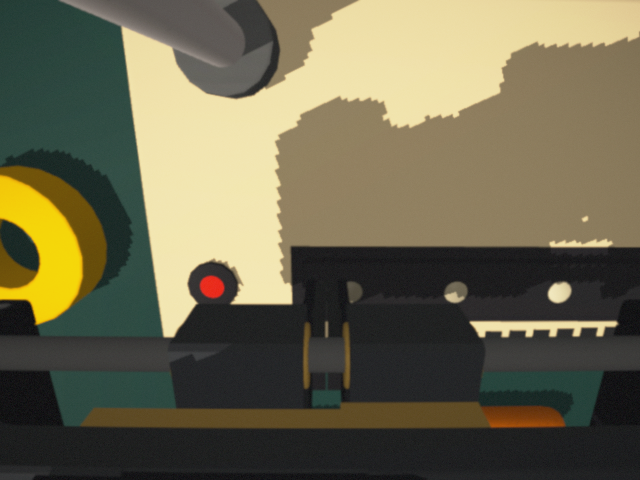

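Dot 1 is at (291,353) with the fingertips at about column 326, so the tip is about 13 mm before dot 1 and over the bar's end. I'll check the lateral position while lowering.

```bash
python3 - <<'E'
from h import *
c=cam("wrist"); T=pose(); Ti=np.linalg.inv(T)
for p in[(291,353),(292,456),(292,560)]:
    w=ground(c,p,.033); print(w.round(4),(Ti@[*w,1])[:3].round(4))
E
python3 -m handwheel '[[0,0,0.01,0],[0,0,0.02,0],[0,0,0.02,0],[0,0,0.02,0]]'
python3 -m handwheel '[[0,0,0.003,0],[0,0,0.006,0],[0,0,0.006,0],[0,0,0.006,0]]'
```

```text
[0.6005 0.0847 0.033 ] [-0.001   0.013   0.0192]
[0.5823 0.037  0.033 ] [-0.0016  0.0641  0.0192]
[ 0.564  -0.0121  0.033 ] [-0.0017  0.1165  0.0191]
time: 4.58
position: [0.6044, 0.0969, 0.0446]
tool_rot: [0.984, -0.176, -0.0, 0.0]
ft_force: [0.2, 0.0, -0.7]
grip_width: 0.0003
grip_force: 0.0
time: 4.92
position: [0.6045, 0.0969, 0.0426]
tool_rot: [0.984, -0.176, -0.0, 0.0]
ft_force: [-0.2, -0.5, 0.0]
grip_width: 0.0004
grip_force: 0.0
```

```bash
python3 -m handwheel '[[-0.002,0,0.002,0],[-0.004,0,0.004,0],[-0.004,0,0.004,0]]'
python3 -m handwheel '[[0,0,0.002,0],[0,0,0.004,0],[0,0,0.004,0]]'
python3 - <<'E'
from h import *
o=[]
for _ in range(5):
    c=vision.camera("wrist"); b=robot.get_obs(); o.append([*b["ft_force"],*b["position"]])
print(np.mean(o,0).round(4), np.std(o,0).round(4))
E
```

```text
time: 5.17
position: [0.6032, 0.0973, 0.0414]
tool_rot: [0.984, -0.176, -0.0, 0.0]
ft_force: [-0.1, -0.1, -0.1]
grip_width: 0.0004
grip_force: 0.0
time: 5.42
position: [0.6033, 0.0973, 0.0404]
tool_rot: [0.984, -0.176, -0.0, 0.0]
ft_force: [-0.0, 0.7, 1.5]
grip_width: 0.0005
grip_force: 0.7
[-0.9742 -0.1596  1.8203  0.6034  0.0973  0.0404] [0.3091 0.6417 0.2828 0.     0.     0.    ]
```

```bash
python3 -m handwheel '[[0,0,0.002,0],[0,0,0.004,0],[0,0,0.004,0]]'
python3 - <<'E'
from h import *
o=[]
for _ in range(6):
    c=vision.camera("wrist"); b=robot.get_obs(); o.append([*b["ft_force"],*b["position"]])
print(np.mean(o,0).round(4), np.std(o,0).round(4))
E
```

```text
time: 5.92
position: [0.6034, 0.0972, 0.0392]
tool_rot: [0.984, -0.176, -0.0, 0.0]
ft_force: [-1.2, 0.5, 3.5]
grip_width: 0.0006
grip_force: 1.4
[-1.4368  0.1234  3.0497  0.6034  0.0972  0.0392] [0.2939 0.2408 0.1643 0.     0.     0.    ]
```

The bar is pressed about 1.9 mm, which suits the slide. I'll slide to midway between dots 1 and 2 first.

```bash
python3 -m handwheel '[[0,0.015,0,0],[0,0.03,0,0],[0,0.045,0,0],[0,0.06,0,0],[0,0.075,0,0],[0,0.09,0,0],[0,0.105,0,0],[0,0.12,0,0],[0,0.13,0,0],[0,0.13,0,0],[0,0.13,0,0]]'
python3 - <<'E'
from h import *
o=[]
for _ in range(4):
    c=cam("wrist"); b=robot.get_obs(); o.append([*b["ft_force"],*b["position"]])
print(np.mean(o,0).round(4)); save(c,"w3.png"); Ti=np.linalg.inv(pose())
for k in ("dot1","lamp","power_key"):
  for d in vision.look_for("wrist",k)[:4]: w=ground(c,d["point"],.031); print(k,d["conf"],np.round(d["point"]),(Ti@[*w,1])[:3].round(4))
E
```

```text
time: 7.13
position: [0.5895, 0.0597, 0.039]
tool_rot: [0.984, -0.176, -0.0, 0.001]
ft_force: [-0.4, -2.5, 2.8]
grip_width: 0.0006
grip_force: 1.5
[-0.5276 -2.4336  3.3337  0.5896  0.06    0.039 ]
dot1 0.82 [294. 379.] [0.003  0.0245 0.008 ]
dot1 0.75 [297. 269.] [ 0.0012 -0.0269  0.008 ]
dot1 0.68 [296. 491.] [0.0019 0.077  0.0081]
dot1 0.55 [296. 596.] [0.0013 0.1272 0.0081]
lamp 0.81 [155. 335.] [0.0666 0.0035 0.008 ]
power_key 0.87 [291. 122.] [ 0.0043 -0.0956  0.0079]
```

View pics/w3.png

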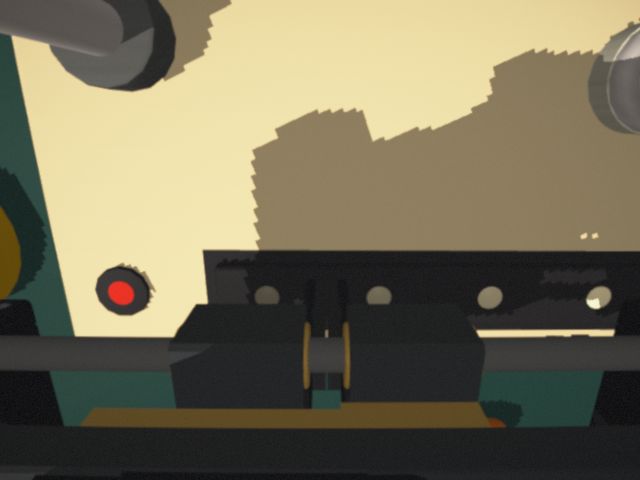

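The tip is midway between dot 1 (297,269) and dot 2 (294,379) at about 3 N, and the lamp hasn't moved. I'll go on.

```bash
python3 -m handwheel '[[0.001,0.015,0,0],[0.002,0.03,0,0],[0.003,0.045,0,0],[0.004,0.06,0,0],[0.004,0.075,0,0],[0.004,0.09,0,0],[0.004,0.105,0,0],[0.004,0.12,0,0],[0.004,0.135,0,0],[0.004,0.15,0,0],[0.004,0.165,0,0],[0.004,0.172,0,0],[0.004,0.172,0,0],[0.004,0.172,0,0]]'
python3 - <<'E'
from h import *
o=[]
for _ in range(4):
    c=cam("wrist"); b=robot.get_obs(); o.append([*b["ft_force"],*b["position"]])
print(np.mean(o,0).round(4)); Ti=np.linalg.inv(pose())
for k in ("dot1","power_key"):
  for d in vision.look_for("wrist",k)[:4]: w=ground(c,d["point"],.031); print(k,d["conf"],np.round(d["point"]),(Ti@[*w,1])[:3].round(4))
E
```

```text
time: 8.65
position: [0.5727, 0.011, 0.0391]
tool_rot: [0.984, -0.175, -0.0, 0.001]
ft_force: [0.1, -2.2, 3.8]
grip_width: 0.0007
grip_force: 1.6
[-0.6729 -1.7015  3.2667  0.5728  0.0113  0.039 ]
dot1 0.9 [298. 158.] [ 0.0006 -0.0789  0.008 ]
dot1 0.83 [300. 488.] [-0.0004  0.0756  0.0081]
dot1 0.77 [294. 267.] [ 0.0027 -0.0277  0.008 ]
dot1 0.73 [299. 381.] [-0.      0.0254  0.0081]
power_key 0.88 [288.  20.] [ 0.0057 -0.1438  0.0079]
```

The tip is midway between dots 2 and 3, still at about 3.3 N. Dot 4 is 76 mm ahead, so I'll run 87 mm, pausing in the next gap.

```bash
python3 -m handwheel '[[0,0.015,0,0],[0,0.03,0,0],[0,0.045,0,0],[0,0.06,0,0],[0,0.075,0,0],[0,0.09,0,0],[0,0.105,0,0],[0,0.12,0,0],[0,0.135,0,0],[0,0.15,0,0],[0,0.165,0,0],[0,0.172,0,0],[0,0.172,0,0],[0,0.172,0,0]]'
python3 -m handwheel '[[0,0.015,0,0],[0,0.03,0,0],[0,0.045,0,0],[0,0.06,0,0],[0,0.07,0,0],[0,0.08,0,0],[0,0.085,0,0],[0,0.09,0,0],[0,0.095,0,0],[0,0.105,0,0],[0,0.115,0,0],[0,0.12,0,0],[0,0.12,0,0]]'
python3 - <<'E'
from h import *
c=cam("wrist"); save(c,"w4.png"); T=pose(); Ti=np.linalg.inv(T);print(T[:3,3])
for d in vision.look_for("wrist","dot4")[:4]: w=ground(c,d["point"],.031); print(d["conf"],np.round(d["point"]),(Ti@[*w,1])[:3].round(4))
E
```

```text
time: 10.12
position: [0.5549, -0.0374, 0.0391]
tool_rot: [0.984, -0.175, -0.0, 0.001]
ft_force: [0.0, -2.5, 2.3]
grip_width: 0.0001
grip_force: 1.5
time: 11.2
position: [0.5425, -0.071, 0.039]
tool_rot: [0.984, -0.176, -0.0, 0.0]
ft_force: [0.1, 0.5, 3.5]
grip_width: 0.0007
grip_force: 1.6
[ 0.54254193 -0.071017    0.03903535]
0.84 [300. 191.] [-0.0003 -0.0635  0.008 ]
0.71 [300.  80.] [-0.0007 -0.1161  0.0079]
0.63 [294. 296.] [ 0.003  -0.0142  0.008 ]
```

View pics/w4.png

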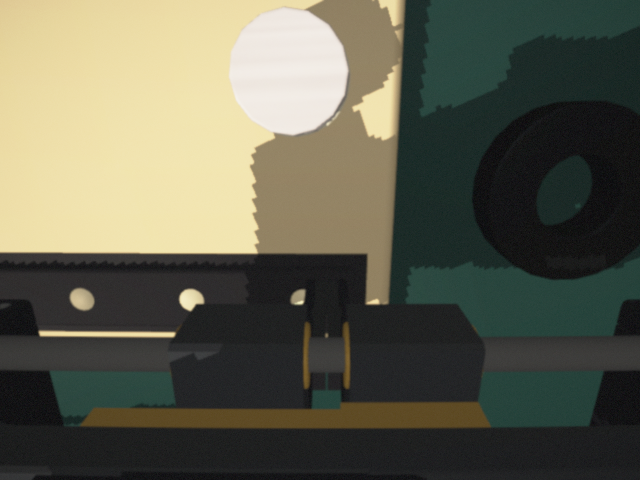

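The tip is past dot 4, which shows at (298,298), and is near the bright end of the bar (column 366). Now I'll lift straight up.

```bash
python3 -m handwheel '[[0,0,-0.02,0],[0,0,-0.06,0],[0,0,-0.14,0],[0,0,-0.24,0],[0,0,-0.34,0],[0,0,-0.42,0],[0,0,-0.45,0],[0,0,-0.45,0],[0,0,-0.45,0],[0,0,-0.45,0]]'
python3 - <<'E'
from h import *
c=cam("top")
for k,z in dict(power_key=.027,flux_tin=.05,yellow_tape=.02,black_tape=.02,screwdriver=.015).items():
    for d in vision.look_for("top",k)[:1]: print(k,round(d["conf"],2),np.round(d["point"]),ground(c,d["point"],z).round(4))
print(pose()[:3,3],robot.get_obs()["ft_force"]); print(job.hand_in())
E
```

```text
time: 12.13
position: [0.5416, -0.07, 0.1725]
tool_rot: [0.984, -0.176, -0.002, -0.0]
ft_force: [-0.2, -0.2, -0.4]
grip_width: 0.0004
grip_force: 0.0
power_key 0.49 [228. 267.] [0.6218 0.1498 0.027 ]
yellow_tape 0.86 [194. 215.] [0.6879 0.2489 0.02  ]
black_tape 0.43 [278. 445.] [ 0.527  -0.1693  0.02  ]
screwdriver 0.62 [309. 322.] [0.4743 0.0526 0.015 ]
[ 0.54248266 -0.07027404  0.17317434] [-0.41333217  0.86008273 -0.01089635]
the job is handed in; nothing more can be done
None
```

I ran the fingertip along the bar over all four dots in order at about 3 N, lifted clear and handed the job in. No verdict came back, and the last top view gave no fix on the tin and only a poor one on the black tape (low confidence, about 50 mm off its first reading), though I saw no contact with either.

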